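# Rack the long tubes in the gluing cradle

### The arm

A 6-joint arm with a two-finger parallel gripper is mounted at the origin on the work surface. World frame = base frame: x ahead of the robot, y to its left, z up, the work surface at z = 0. Lengths are in m, angles in rad, forces in N, time in s.
With the tool pointing down it reaches from about 0.35 to 0.975 m from the base axis. Payload 7.1 kg.
Tool frame: the origin (TCP) lies midway between the tips of the shut fingers; the grasp point (between the pads) lies 19 mm behind it; z points along the fingers, y is the line along which they close (so a half turn about z gives the same grasp; the last joint's range is limited). The gripper opens to 88 mm and grips with 3 to 60 N. Pads are 20 mm wide; open, the fingers measure 115 mm over their backs; the gripper's body (75 mm by 178 mm) begins 61 mm behind the grasp point.
Start: joints at [-1.195, 0.423, 1.63, -0, 1.089, -0.019], TCP at [0.24, -0.577, 0.223] pointing down, gripper open.
Joint ranges: [-3, 3], [-0.9, 2.11], [0.09, 2.58], [-1.31, 4.45], [0.11, 2.69], [-2.54, 2.54]. Speed limits (rad/s): [2.39, 2.39, 3.01, 3.14, 3.14, 3.14].

### API

Orientations are given as a rotation vector (axis times angle).
In Python, from cell import bot, cams gives the robot as it stands. The module is installed in compiled form; this text tells all that it offers.
- The arm moves only by the shell command python3 -m jog 'ROWS' [FORCE]. ROWS is JSON, a list of rows, each an object of numbers: "fingers": the opening in per cent of the stroke, from 0 (shut) to 100 (fully open); "tx", "ty", "tz": the shift along the tool's x, y, z in units of 30 mm (1.0 is 30 mm); "twist": the turn about the tool's z in units of 10 degrees (1.0 is 10 degrees). A call has 1 to 5 rows; each row is the pose to reach, as a shift and turn from the pose commanded when the call began, along the tool's axes at that moment; what a row does not reach only later rows make up. A row lasts 1/8 s, in which the tool goes at most 62.5 mm and 10.7 degrees, less where a joint would pass 70% of its speed; a pose out of reach is approached as far as the arm can. A call with a gripper value outside its range is refused whole. The fingers move at their own pace and stop on an object; FORCE is the grip in N (left out, the last holds). Time passes only in rows, so rows that repeat a pose let the fingers close. It gives the time, the measured TCP pose, the force, the opening and the grip force at its end, in the units of the state.
- bot.observe(): the state, without advancing time (a new reading comes with each control period).
- cams.capture(name): name is "side" or "top"; returns a dict with "color" (480x640x3 uint8, red, green, blue), "z_map" (480x640 float32, m along the optical axis (not along the pixel's ray), 0 where there is no reading), "mtx" (3x3 intrinsics, pixels), "dist" ([k1, k2, p1, p2, k3] as OpenCV has them; the pictures are not rectified), "extrinsics" (4x4, takes a point from camera to world coordinates). Camera axes: x right, y down, z forward; pixel columns grow to the right and rows downward; lengths in m; the calibration is good to about 2 mm. A picture is of the moment at which its call begins.
- bot.job_done(): hands the job in; it is judged then, once.
The state is a dict: "time": time; "joint_positions": joint angles; "qd": joint speeds; "joint_torque": joint torques, N m; "ee_pos": TCP position; "orientation": TCP orientation; "wrist_force": force on the tool from outside, world axes, zero at the start; "torque": the same for the moment, N m; "gripper_width": finger opening in m; "gripper_force": force on a finger pad.
Only numpy, scipy, OpenCV 4.12 (cv2) and the standard library are available. Lean on these libraries where they do the work, as an engineer would, in place of code of your own. Each camera call takes 0.05 s, during which the arm holds its last target. There are 200 camera calls.

### The job

Lay the two long cardboard tubes in the plywood gluing cradle, one in each groove: each tube lies across both notched uprights, cradled in the V notch of each so it cannot roll, and sticks out about equally at both ends. Leave the short tube where it lies.

Things in the scene. Friction and masses are not known exactly. Their poses are not given: they have to be found in the camera images.
- tube_a: plain brown cardboard tube, 180 mm long, 40 mm outside diameter, about 50 g, lying on the table. Origin in the middle of its axis (20 mm above the table at the start); its x axis runs along the tube (either end may be first) and the y and z axes turn as it rolls. Identical to the other 180 mm tube; either may go in either groove
- tube_b: plain brown cardboard tube, 180 mm long, 40 mm outside diameter, about 50 g, lying on the table. Origin in the middle of its axis (20 mm above the table at the start); its x axis runs along the tube (either end may be first) and the y and z axes turn as it rolls. Identical to the other 180 mm tube; either may go in either groove
- cradle: fixed plywood cradle: base 130 x 190 x 10, two upright cheeks 12 thick at x = +-45 (78 free between), 190 along y, tops 62 above table. Each has two 90-deg V notches at y = +-55, 50 wide at top, bottoms 37 above table, forming two grooves along x. Origin: centre of underside, z up. A seated tube lies along x, its axis 65 above table; fingers fit between the cheeks at its middle. Sizes in mm
- short_tube: bystander: the same brown cardboard tube cut to 90 mm long, 40 mm diameter, lying on the table; to be left alone. Origin in the middle of its axis, x along the tube
Things that resemble listed ones, but are neither listed nor needed, are in the scene too. Leave any green look-alike of the cradle alone.

How it is judged:
At the end, for the whole second after the job is handed in: One 180 mm tube rests in each groove of the cradle (either in either), at rest: its middle within 20 mm of the cradle's middle along the groove, within 10 mm of the groove's centre line sideways, its axis 58 to 72 mm above the table and within about 10 degrees of the groove's direction ((((x of tube_a in the frame of cradle between -0.02 and 0.02 m and y of tube_a in the frame of cradle between 0.045 and 0.065 m and z of tube_a in the frame of cradle between 0.058 and 0.072 m and angle between the x axis of tube_a and the x axis of cradle, either way round below 0.17 rad and linear speed of tube_a below 0.03 m/s and angular speed of tube_a below 0.5 rad/s) and (x of tube_b in the frame of cradle between -0.02 and 0.02 m and y of tube_b in the frame of cradle between -0.065 and -0.045 m and z of tube_b in the frame of cradle between 0.058 and 0.072 m and angle between the x axis of tube_b and the x axis of cradle, either way round below 0.17 rad and linear speed of tube_b below 0.03 m/s and angular speed of tube_b below 0.5 rad/s)) or ((x of tube_a in the frame of cradle between -0.02 and 0.02 m and y of tube_a in the frame of cradle between -0.065 and -0.045 m and z of tube_a in the frame of cradle between 0.058 and 0.072 m and angle between the x axis of tube_a and the x axis of cradle, either way round below 0.17 rad and linear speed of tube_a below 0.03 m/s and angular speed of tube_a below 0.5 rad/s) and (x of tube_b in the frame of cradle between -0.02 and 0.02 m and y of tube_b in the frame of cradle between 0.045 and 0.065 m and z of tube_b in the frame of cradle between 0.058 and 0.072 m and angle between the x axis of tube_b and the x axis of cradle, either way round below 0.17 rad and linear speed of tube_b below 0.03 m/s and angular speed of tube_b below 0.5 rad/s)))); the robot touches nothing.
It fails at once if the short tube is moved more than 40 mm from where it lay (distance of short_tube from where it was at the start of the episode above 0.04 m).
It also fails if it takes over 58 s, if anything falls off the work surface, if the arm or the gripper's body presses on something with over 40 N, if the wrist force passes 120 N, or if a joint passes its speed limit or range.

## Working session

There is one attempt and no reset: what is moved stays moved. The work goes in short steps, Python scripts to look and compute and a shell command to move; the robot and the scene stay as the last step left them, time stands still between calls to the robot, and variables do not carry over. Pictures are saved under pics/ and viewed, at most 10 in all, crops included, and the job is handed in when it is done.

```bash
mkdir -p pics; python3 - <<'E'
from cell import bot,cams
import cv2,numpy as np
for n in("top","side"):
    c=cams.capture(n); np.savez(f"{n}0.npz",**{k:np.array(v) for k,v in c.items()}); cv2.imwrite(f"pics/{n}0.png",c["color"][:,:,::-1])
    print(n,np.round(c["mtx"],1).tolist(),np.round(c["dist"],3),np.round(c["extrinsics"],3).tolist())
s=bot.observe(); print(s["time"],s["ee_pos"],s["orientation"],s["gripper_width"])
E
```

```text
top [[450.9, 0.0, 323.7], [0.0, 450.9, 240.9], [0.0, 0.0, 1.0]] [-0.112  0.     0.     0.     0.   ] [[0.016, -0.983, 0.181, 0.418], [-1.0, -0.016, 0.005, 0.002], [-0.002, -0.182, -0.983, 1.201], [0.0, 0.0, 0.0, 1.0]]
side [[467.9, 0.0, 318.0], [0.0, 467.9, 237.9], [0.0, 0.0, 1.0]] [0.035 0.    0.    0.    0.   ] [[0.95, -0.237, 0.205, 0.414], [-0.313, -0.69, 0.653, -0.67], [-0.013, -0.684, -0.73, 0.765], [0.0, 0.0, 0.0, 1.0]]
0.1 [ 0.24024636 -0.57643825  0.22197805] [-3.07922699e+00 -6.15873704e-01  3.37114812e-04] 0.08772095693843993
```

View pics/top0.png

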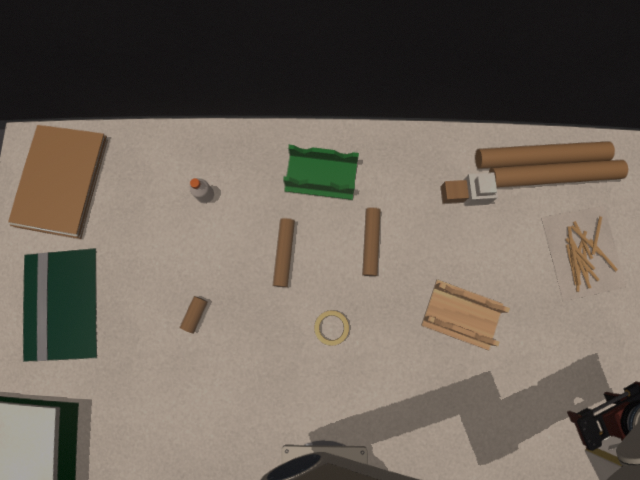

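View pics/side0.png

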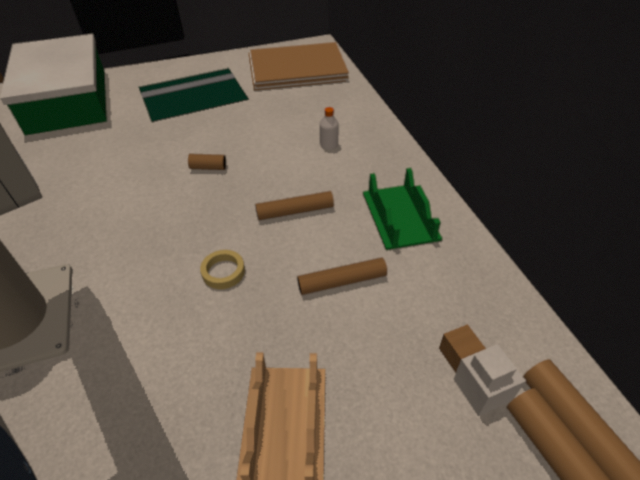

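Top view. Candidates for the 180 mm tubes: brown tubes at (285,252) and (372,242). Not them: the short tube at (193,315), two thick long tubes at (545,155) and (560,173), and a brown block at (455,190). The plywood cradle is at (464,315) and its green look-alike at (321,172). By the description I choose (285,252), (372,242) and the plywood cradle. The side view shows the same: tubes at (295,206) and (342,276), cradle at (285,420).

```bash
cat > h.py <<'E'
import cv2,numpy as np
def pts(c):
    "world point of each pixel from depth"
    v,u=np.mgrid[0:480,0:640]
    r=cv2.undistortPoints(np.stack([u,v],-1).reshape(-1,1,2).astype(np.float32),c["mtx"],c["dist"]).reshape(480,640,2)
    z=c["z_map"][...,None]
    p=np.concatenate([r*z,z],-1); E=np.array(c["extrinsics"])
    return p@E[:3,:3].T+E[:3,3], z[...,0]>0
def plane(c,uv,h):
    uv=np.asarray(uv,np.float32).reshape(-1,1,2)
    r=cv2.undistortPoints(uv,c["mtx"],c["dist"]).reshape(-1,2)
    E=np.array(c["extrinsics"]); d=np.c_[r,np.ones(len(r))]@E[:3,:3].T
    return E[:3,3]+d*((h-E[2,3])/d[:,2])[:,None]
E
python3 - <<'E'
import numpy as np,cv2
from h import *
c=dict(np.load("top0.npz")); P,ok=pts(c)
hsv=cv2.cvtColor(c["color"],cv2.COLOR_RGB2HSV)
def roi(u0,u1,v0,v1):
    m=np.zeros((480,640),bool); m[v0:v1,u0:u1]=1; return m
for n,b in dict(A=(262,305,210,295),B=(352,392,200,284),S=(172,215,288,340)).items():
    m=roi(*b)&(hsv[...,1]>95)
    cnt=max(cv2.findContours(m.astype(np.uint8),0,2)[0],key=cv2.contourArea)
    uv=np.float32(cnt.reshape(-1,2))
    q=plane(c,uv,0.02)[:,:2]
    r=cv2.minAreaRect((q*1000).astype(np.float32))
    d=P[m&ok]; d=d[d[:,2]>0.03]
    rd=cv2.minAreaRect((d[:,:2]*1000).astype(np.float32)); bx=cv2.boxPoints(rd)
    w=np.cov(d[:,:2].T); a=np.linalg.eigh(w)[1][:,1]
    print(n,"ray",np.round(r,1) if 0 else r,"depth",rd,"axis deg",np.degrees(np.arctan2(a[1],a[0]))%180,"ztop",np.percentile(d[:,2],95))
m=roi(410,520,265,360)&ok
d=P[m&(P[...,2]>0.055)]; print("cradle top z",np.percentile(d[:,2],[50,95]),len(d))
print(cv2.minAreaRect((d[:,:2]*1000).astype(np.float32)))
base=P[m&(hsv[...,1]>70)&(P[...,2]>0.004)&(P[...,2]<0.02)];print("base",len(base),cv2.minAreaRect((base[:,:2]*1000).astype(np.float32)))
cv2.imwrite("pics/crop.png",cv2.resize(c["color"][190:370,170:520,::-1],None,fx=2.2,fy=2.2,interpolation=3))
E
```

```text
A ray ((605.2816772460938, 113.9119873046875), (36.00808334350586, 180.8546905517578), 85.53947448730469) depth ((602.8280639648438, 113.27000427246094), (34.80707550048828, 177.42247009277344), 85.42939758300781) axis deg 175.39598891135833 ztop 0.04253655078662879
B ray ((639.1064453125, -119.38851928710938), (36.550296783447266, 181.08106994628906), 87.06306457519531) depth ((635.93994140625, -118.14443969726562), (36.016292572021484, 178.20054626464844), 87.18035125732422) axis deg 176.79199080089947 ztop 0.04237526328051733
S ray ((435.24786376953125, 347.02423095703125), (36.76667785644531, 90.32420349121094), 68.64012908935547) depth ((435.5176086425781, 343.92510986328125), (35.107383728027344, 88.40431213378906), 68.78768157958984) axis deg 157.57028919082305 ztop 0.04219271265991842
cradle top z [0.06157238 0.06557736] 466
((446.8746337890625, -362.81707763671875), (190.9118194580078, 104.6589126586914), 70.50994873046875)
base 2579 ((446.8900451660156, -363.2181701660156), (192.26824951171875, 131.09298706054688), 70.26461791992188)
```

View pics/crop.png

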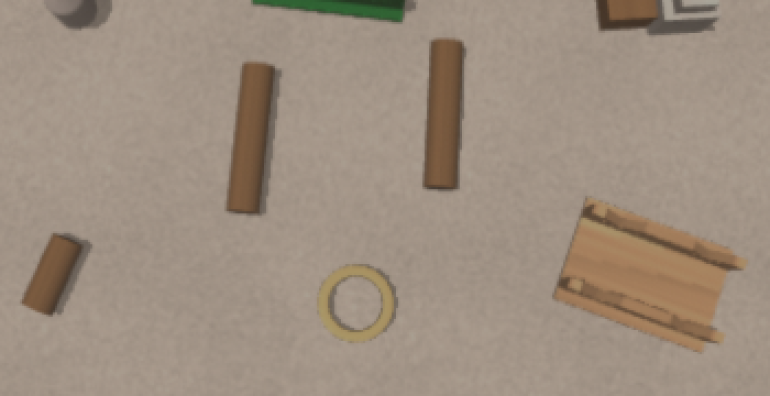

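The crop confirms it: the chosen tubes are at about (250,137) and (443,113) in the crop, both bare brown, and the plywood cradle is at (650,275). Measured tubes are 181 mm long with tops at 42 mm. The cradle is 192 x 131 mm, centred at (0.447, -0.363), with its grooves at -19.6°. I move to tube B first.

```bash
cat > go.py <<'E'
import sys,numpy as np
from cell import bot
from scipy.spatial.transform import Rotation as R
x,y,z,th=map(float,sys.argv[1:5])
s=bot.observe(); M=R.from_rotvec(s["orientation"]).as_matrix()
p=np.array(s["ee_pos"]); t=M.T@(np.array([x,y,z])-p)/.03
cur=np.degrees(np.arctan2(M[1,0],M[0,0]))
print("time",s["time"],"pos",np.round(p,4),"yaw",round(cur,2),"t",np.round(t,2),"twist",round((cur-th)/10,2),"width",round(s["gripper_width"],4),"tilt",np.round(M[:,2],3),"q6",round(s["joint_positions"][5],2))
E
python3 go.py 0.6375 -0.119 0.12 -3
```

```text
time 0.1 pos [ 0.2402 -0.5764  0.222 ] yaw 22.62 t [18.09 -8.98  3.41] twist 2.56 width 0.0877 tilt [-0.     0.001 -1.   ] q6 -0.02
```

```bash
python3 -m jog '[{"tx":9,"ty":-4.5,"twist":2.56},{"tx":9,"ty":-4.5,"twist":2.56},{"tx":9,"ty":-4.5,"twist":2.56},{"tx":9,"ty":-4.5,"twist":2.56},{"tx":9,"ty":-4.5,"twist":2.56}]' 15; python3 go.py 0.6375 -0.119 0.12 -3
```

```text
time 0.1 pos [ 0.2402 -0.5764  0.222 ] yaw 22.62 t [18.09 -8.98  3.41] twist 2.56 width 0.0877 tilt [-0.     0.001 -1.   ] q6 -0.02$[0]: bad value
```

```bash
python3 -m jog '[{"fingers":100,"tx":9,"ty":-4.5,"tz":0,"twist":2.56},{"fingers":100,"tx":9,"ty":-4.5,"tz":0,"twist":2.56},{"fingers":100,"tx":9,"ty":-4.5,"tz":0,"twist":2.56},{"fingers":100,"tx":9,"ty":-4.5,"tz":0,"twist":2.56},{"fingers":100,"tx":9,"ty":-4.5,"tz":0,"twist":2.56}]' 15; python3 go.py 0.6375 -0.119 0.12 -3
```

```text
time: 0.72
ee_pos: [0.4387, -0.3465, 0.2225]
orientation: [-3.14, 0.081, 0.0]
wrist_force: [0.7, 0.2, -0.2]
gripper_width: 0.0883
gripper_force: 0.0
time 0.725 pos [ 0.4387 -0.3465  0.2225] yaw -2.97 t [ 6.23 -7.92  3.42] twist 0.0 width 0.0883 tilt [-0.  0. -1.] q6 0.93
```

```bash
python3 -m jog '[{"fingers":100,"tx":6.2,"ty":-7.9,"tz":3.4,"twist":0},{"fingers":100,"tx":6.2,"ty":-7.9,"tz":3.4,"twist":0},{"fingers":100,"tx":6.2,"ty":-7.9,"tz":3.4,"twist":0},{"fingers":100,"tx":6.2,"ty":-7.9,"tz":3.4,"twist":0},{"fingers":100,"tx":6.2,"ty":-7.9,"tz":3.4,"twist":0}]'; python3 go.py 0.6375 -0.119 0.006 -3
```

```text
time: 1.35
ee_pos: [0.6332, -0.1237, 0.1215]
orientation: [-3.141, 0.082, 0.001]
wrist_force: [0.3, -0.9, 0.5]
gripper_width: 0.0879
gripper_force: 0.0
time 1.35 pos [ 0.6332 -0.1237  0.1215] yaw -2.98 t [ 0.14 -0.16  3.85] twist 0.0 width 0.0879 tilt [-0.  0. -1.] q6 1.41
```

```bash
python3 -m jog '[{"fingers":100,"tx":0,"ty":0,"tz":0,"twist":0},{"fingers":100,"tx":0,"ty":0,"tz":1.3,"twist":0},{"fingers":100,"tx":0,"ty":0,"tz":2.6,"twist":0}]'; python3 go.py 0.6375 -0.119 0.006 -3
```

```text
time: 1.72
ee_pos: [0.6323, -0.126, 0.0441]
orientation: [3.14, -0.082, 0.002]
wrist_force: [0.5, 0.2, -1.0]
gripper_width: 0.0876
gripper_force: 0.0
time 1.725 pos [ 0.6323 -0.126   0.0441] yaw -2.98 t [ 0.16 -0.24  1.27] twist 0.0 width 0.0876 tilt [ 0.001 -0.    -1.   ] q6 1.41
```

```bash
python3 -m jog '[{"fingers":100,"tx":0.16,"ty":-0.24,"tz":0,"twist":0},{"fingers":100,"tx":0.16,"ty":-0.24,"tz":0.7,"twist":0},{"fingers":100,"tx":0.16,"ty":-0.24,"tz":1.25,"twist":0},{"fingers":100,"tx":0.16,"ty":-0.24,"tz":1.25,"twist":0}]'; python3 -m jog '[{"fingers":0,"tx":0,"ty":0,"tz":0,"twist":0},{"fingers":0,"tx":0,"ty":0,"tz":0,"twist":0},{"fingers":0,"tx":0,"ty":0,"tz":0,"twist":0},{"fingers":0,"tx":0,"ty":0,"tz":0,"twist":0},{"fingers":0,"tx":0,"ty":0,"tz":0,"twist":0}]' 15;  python3 go.py 0.4286 -0.4148 0.14 -19.6
```

```text
time: 2.22
ee_pos: [0.6365, -0.1184, 0.0058]
orientation: [-3.14, 0.082, 0.003]
wrist_force: [-0.1, -0.2, -0.1]
gripper_width: 0.0874
gripper_force: 0.0
time: 2.85
ee_pos: [0.6375, -0.1184, 0.0071]
orientation: [-3.141, 0.082, -0.0]
wrist_force: [-1.0, 0.2, 1.1]
gripper_width: 0.0412
gripper_force: 0.0
time 2.85 pos [ 0.6375 -0.1184  0.0071] yaw -2.98 t [-6.44 10.23 -4.43] twist 1.66 width 0.0412 tilt [ 0.  0. -1.] q6 1.42
```

```bash
python3 -m jog '[{"fingers":0,"tx":0,"ty":0,"tz":0,"twist":0},{"fingers":0,"tx":0,"ty":0,"tz":0,"twist":0},{"fingers":0,"tx":0,"ty":0,"tz":-1.5,"twist":0},{"fingers":0,"tx":0,"ty":0,"tz":-3,"twist":0},{"fingers":0,"tx":0,"ty":0,"tz":-4.4,"twist":0}]';  python3 go.py 0.4286 -0.4148 0.14 -19.6
```

```text
time: 3.48
ee_pos: [0.6373, -0.1185, 0.1402]
orientation: [3.141, -0.082, -0.0]
wrist_force: [1.6, -0.6, -1.0]
gripper_width: 0.0396
gripper_force: 15.0
time 3.475 pos [ 0.6373 -0.1185  0.1402] yaw -2.98 t [-6.430e+00  1.023e+01  1.000e-02] twist 1.66 width 0.0396 tilt [-0. -0. -1.] q6 1.42
```

Gripped at 39.6 mm and lifted. Next I carry it to the far groove, in two calls.

```bash
python3 -m jog '[{"fingers":0,"tx":-1,"ty":1.6,"tz":0,"twist":0.4},{"fingers":0,"tx":-2.1,"ty":3.2,"tz":0,"twist":0.8},{"fingers":0,"tx":-3.1,"ty":4.9,"tz":0,"twist":1.2},{"fingers":0,"tx":-4.1,"ty":6.5,"tz":0,"twist":1.66},{"fingers":0,"tx":-5.1,"ty":8.1,"tz":0,"twist":1.66}]';  python3 go.py 0.4286 -0.4148 0.14 -19.6
```

```text
time: 4.1
ee_pos: [0.4708, -0.3545, 0.1389]
orientation: [3.096, -0.535, -0.0]
wrist_force: [1.1, -1.1, -0.4]
gripper_width: 0.0393
gripper_force: 15.0
time 4.1 pos [ 0.4708 -0.3545  0.1389] yaw -19.63 t [-0.65  2.36 -0.04] twist -0.0 width 0.0393 tilt [-0. -0. -1.] q6 1.25
```

```bash
python3 -m jog '[{"fingers":0,"tx":-0.4,"ty":1.2,"tz":0,"twist":0},{"fingers":0,"tx":-0.65,"ty":2.36,"tz":0,"twist":0},{"fingers":0,"tx":-0.65,"ty":2.36,"tz":0,"twist":0},{"fingers":0,"tx":-0.65,"ty":2.36,"tz":0,"twist":0}]';  python3 go.py 0.4286 -0.4148 0.054 -19.6; python3 - <<'E'
from cell import cams
import cv2
for n in("top","side"): cv2.imwrite(f"pics/{n}1.png",cams.capture(n)["color"][:,:,::-1])
a=cv2.imread("pics/top1.png")[230:420,380:600];b=cv2.imread("pics/side1.png")[240:480,160:460]
cv2.imwrite("pics/c1.png",cv2.hconcat([cv2.resize(a,(400,345)),cv2.resize(b,(400,345))]))
E
```

```text
time: 4.6
ee_pos: [0.43, -0.4129, 0.1388]
orientation: [-3.095, 0.535, 0.0]
wrist_force: [0.1, -0.0, -0.5]
gripper_width: 0.0396
gripper_force: 15.0
time 4.6 pos [ 0.43   -0.4129  0.1388] yaw -19.6 t [-0.02  0.08  2.83] twist -0.0 width 0.0396 tilt [-0.     0.001 -1.   ] q6 1.13
```

View pics/c1.png

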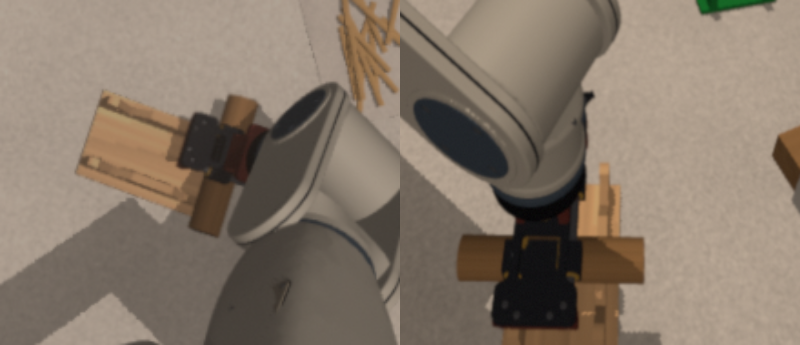

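The left half (top view) shows the held tube from (240,100) to (210,230), square across both cheeks and over the right-hand groove. The right half (side view) shows it level from (460,258) to (640,260), gripped in the middle. I lower it.

```bash
python3 -m jog '[{"fingers":0,"tx":0,"ty":0.06,"tz":1,"twist":0},{"fingers":0,"tx":0,"ty":0.06,"tz":1.8,"twist":0},{"fingers":0,"tx":0,"ty":0.06,"tz":2.4,"twist":0},{"fingers":0,"tx":0,"ty":0.06,"tz":2.8,"twist":0},{"fingers":0,"tx":0,"ty":0.06,"tz":2.8,"twist":0}]';  python3 go.py 0.4286 -0.4148 0.052 -19.6
```

```text
time: 5.32
ee_pos: [0.4294, -0.4145, 0.0544]
orientation: [-3.095, 0.533, 0.001]
wrist_force: [-0.6, 0.1, -0.4]
gripper_width: 0.0397
gripper_force: 15.0
time 5.325 pos [ 0.4294 -0.4145  0.0544] yaw -19.55 t [-0.02  0.02  0.08] twist 0.0 width 0.0397 tilt [-0.001  0.001 -1.   ] q6 1.12
```

```bash
python3 -m jog '[{"fingers":0,"tx":0,"ty":0,"tz":0.06,"twist":0},{"fingers":0,"tx":0,"ty":0,"tz":0.06,"twist":0},{"fingers":100,"tx":0,"ty":0,"tz":0.06,"twist":0},{"fingers":100,"tx":0,"ty":0,"tz":0.06,"twist":0},{"fingers":100,"tx":0,"ty":0,"tz":0.06,"twist":0}]'; python3 -m jog '[{"fingers":100,"tx":0,"ty":0,"tz":0,"twist":0},{"fingers":100,"tx":0,"ty":0,"tz":0,"twist":0},{"fingers":100,"tx":0,"ty":0,"tz":-1.5,"twist":0},{"fingers":100,"tx":0,"ty":0,"tz":-3,"twist":0},{"fingers":100,"tx":0,"ty":0,"tz":-4,"twist":0}]';  python3 go.py 0.604 0.1135 0.12 -4.6
```

```text
time: 5.95
ee_pos: [0.4293, -0.4152, 0.0533]
orientation: [3.096, -0.534, 0.0]
wrist_force: [-0.2, 0.3, 0.0]
gripper_width: 0.0659
gripper_force: 0.0
time: 6.58
ee_pos: [0.4298, -0.4155, 0.1753]
orientation: [3.095, -0.534, 0.003]
wrist_force: [0.2, -0.5, -0.3]
gripper_width: 0.0878
gripper_force: 0.0
time 6.575 pos [ 0.4298 -0.4155  0.1753] yaw -19.58 t [ -0.44 -18.56   1.83] twist -1.5 width 0.0878 tilt [ 0.001 -0.001 -1.   ] q6 1.12
```

```bash
python3 -m jog '[{"fingers":100,"tx":-0.2,"ty":-9,"tz":0,"twist":-1.5},{"fingers":100,"tx":-0.2,"ty":-9,"tz":0,"twist":-1.5},{"fingers":100,"tx":-0.2,"ty":-9,"tz":0,"twist":-1.5},{"fingers":100,"tx":-0.2,"ty":-9,"tz":0,"twist":-1.5},{"fingers":100,"tx":-0.2,"ty":-9,"tz":0,"twist":-1.5}]';  python3 go.py 0.604 0.1135 0.12 -4.6; python3 - <<'E'
from cell import cams
import numpy as np,cv2
from h import *
c=cams.capture("top"); P,ok=pts(c)
C=np.array([.447,-.363]);a=np.radians(-19.6);x=np.array([np.cos(a),np.sin(a)]);y=np.array([-x[1],x[0]])
q=P[...,:2]-C; lx=q@x; ly=q@y
m=ok&(abs(lx)<.12)&(abs(ly+.055)<.03)&(P[...,2]>.07)&(P[...,2]<.1)
print("tube in cradle x range",np.percentile(lx[m],[1,99]),"y",np.percentile(ly[m],[2,50,98]),"ztop",np.percentile(P[m][:,2],[50,95]),m.sum())
cv2.imwrite("pics/t2.png",c["color"][130:430,150:640,::-1])
E
```

```text
time: 7.2
ee_pos: [0.5147, -0.1558, 0.1733]
orientation: [-3.139, 0.12, 0.0]
wrist_force: [0.0, -0.1, -1.0]
gripper_width: 0.0878
gripper_force: 0.0
time 7.2 pos [ 0.5147 -0.1558  0.1733] yaw -4.39 t [ 2.28 -9.18  1.78] twist 0.02 width 0.0878 tilt [-0.  0. -1.] q6 1.33
tube in cradle x range [-0.08831237  0.08911386] y [-0.07032867 -0.04970402 -0.03472075] ztop [0.08246318 0.08769555] 1081
```

View pics/t2.png

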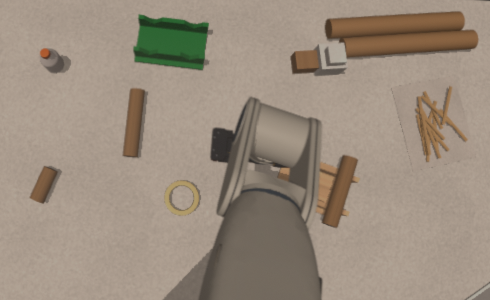

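Tube B lies seated at crop (340,190): centred within 1 mm, top at about 85 mm as expected. Tube A is still at (134,122). On to A.

```bash
python3 -m jog '[{"fingers":100,"tx":2.28,"ty":-9.2,"tz":0.8,"twist":0},{"fingers":100,"tx":2.28,"ty":-9.2,"tz":1.7,"twist":0},{"fingers":100,"tx":2.28,"ty":-9.2,"tz":1.7,"twist":0},{"fingers":100,"tx":2.28,"ty":-9.2,"tz":1.7,"twist":0},{"fingers":100,"tx":2.28,"ty":-9.2,"tz":1.7,"twist":0}]';  python3 -m jog '[{"fingers":100,"tx":0,"ty":0,"tz":0,"twist":0}]';python3 go.py 0.604 0.1135 0.006 -4.6
```

```text
time: 7.88
ee_pos: [0.6053, 0.112, 0.1214]
orientation: [3.139, -0.125, -0.0]
wrist_force: [0.2, -0.2, 0.2]
gripper_width: 0.0879
gripper_force: 0.0
time: 8.0
ee_pos: [0.605, 0.1119, 0.1212]
orientation: [3.139, -0.122, -0.001]
wrist_force: [-0.5, 0.3, -0.1]
gripper_width: 0.088
gripper_force: 0.0
time 8.0 pos [0.605  0.1119 0.1212] yaw -4.45 t [-0.03 -0.05  3.84] twist 0.02 width 0.088 tilt [-0.001 -0.    -1.   ] q6 1.81
```

```bash
python3 -m jog '[{"fingers":100,"tx":0,"ty":-0.05,"tz":1.3,"twist":0},{"fingers":100,"tx":0,"ty":-0.05,"tz":2.6,"twist":0},{"fingers":100,"tx":0,"ty":-0.05,"tz":3.4,"twist":0},{"fingers":100,"tx":0,"ty":-0.05,"tz":3.82,"twist":0},{"fingers":100,"tx":0,"ty":-0.05,"tz":3.82,"twist":0}]'; python3 -m jog '[{"fingers":0,"tx":0,"ty":0,"tz":0,"twist":0},{"fingers":0,"tx":0,"ty":0,"tz":0,"twist":0},{"fingers":0,"tx":0,"ty":0,"tz":0,"twist":0},{"fingers":0,"tx":0,"ty":0,"tz":0,"twist":0},{"fingers":0,"tx":0,"ty":0,"tz":0,"twist":0}]' 15; python3 -m jog '[{"fingers":0,"tx":0,"ty":0,"tz":0,"twist":0},{"fingers":0,"tx":0,"ty":0,"tz":0,"twist":0},{"fingers":0,"tx":0,"ty":0,"tz":0,"twist":0}]';  python3 go.py 0.4654 -0.3112 0.16 -19.6
```

```text
time: 8.62
ee_pos: [0.6043, 0.1112, 0.0072]
orientation: [3.139, -0.127, -0.002]
wrist_force: [-0.6, 0.7, 0.5]
gripper_width: 0.0878
gripper_force: 0.0
time: 9.25
ee_pos: [0.6046, 0.1126, 0.0077]
orientation: [-3.139, 0.125, -0.0]
wrist_force: [0.2, 1.0, -0.4]
gripper_width: 0.0414
gripper_force: 0.0
time: 9.62
ee_pos: [0.6045, 0.1126, 0.0076]
orientation: [-3.139, 0.126, -0.0]
wrist_force: [-0.5, 0.7, 0.9]
gripper_width: 0.0392
gripper_force: 15.0
time 9.625 pos [0.6045 0.1126 0.0076] yaw -4.58 t [-3.49 14.45 -5.08] twist 1.5 width 0.0392 tilt [ 0.  0. -1.] q6 1.82
```

```bash
python3 -m jog '[{"fingers":0,"tx":0,"ty":0,"tz":-1.5,"twist":0},{"fingers":0,"tx":0,"ty":0,"tz":-3,"twist":0},{"fingers":0,"tx":0,"ty":0,"tz":-4.5,"twist":0},{"fingers":0,"tx":-0.3,"ty":1.2,"tz":-5,"twist":0.4},{"fingers":0,"tx":-0.7,"ty":2.8,"tz":-5,"twist":0.8}]'; python3 -m jog '[{"fingers":0,"tx":-0.4,"ty":1.6,"tz":0,"twist":0.3},{"fingers":0,"tx":-0.8,"ty":3.2,"tz":0,"twist":0.6},{"fingers":0,"tx":-1.2,"ty":4.8,"tz":0,"twist":0.7},{"fingers":0,"tx":-1.6,"ty":6.4,"tz":0,"twist":0.7},{"fingers":0,"tx":-2,"ty":8,"tz":0,"twist":0.7}]';  python3 go.py 0.4654 -0.3112 0.14 -19.6
```

```text
time: 10.25
ee_pos: [0.5779, 0.0303, 0.1593]
orientation: [-3.122, 0.344, -0.006]
wrist_force: [0.5, -0.8, -0.8]
gripper_width: 0.0397
gripper_force: 15.0
time: 10.88
ee_pos: [0.4651, -0.1921, 0.1575]
orientation: [3.096, -0.534, 0.0]
wrist_force: [-0.2, -0.7, -0.7]
gripper_width: 0.0395
gripper_force: 15.0
time 10.875 pos [ 0.4651 -0.1921  0.1575] yaw -19.57 t [1.34 3.74 0.59] twist 0.0 width 0.0395 tilt [ 0. -0. -1.] q6 1.5
```

```bash
python3 -m jog '[{"fingers":0,"tx":0.5,"ty":1.3,"tz":0.2,"twist":0},{"fingers":0,"tx":1,"ty":2.6,"tz":0.4,"twist":0},{"fingers":0,"tx":1.34,"ty":3.74,"tz":0.6,"twist":0},{"fingers":0,"tx":1.34,"ty":3.74,"tz":0.6,"twist":0},{"fingers":0,"tx":1.34,"ty":3.74,"tz":0.6,"twist":0}]';  python3 go.py 0.4654 -0.3112 0.053 -19.6
```

```text
time: 11.5
ee_pos: [0.4659, -0.3093, 0.1393]
orientation: [-3.095, 0.535, 0.001]
wrist_force: [-0.2, 0.5, -0.0]
gripper_width: 0.0398
gripper_force: 15.0
time 11.5 pos [ 0.4659 -0.3093  0.1393] yaw -19.6 t [0.01 0.07 2.88] twist -0.0 width 0.0398 tilt [-0.001  0.001 -1.   ] q6 1.31
```

```bash
python3 -m jog '[{"fingers":0,"tx":0,"ty":0.06,"tz":1,"twist":0},{"fingers":0,"tx":0,"ty":0.06,"tz":1.8,"twist":0},{"fingers":0,"tx":0,"ty":0.06,"tz":2.4,"twist":0},{"fingers":0,"tx":0,"ty":0.06,"tz":2.85,"twist":0},{"fingers":0,"tx":0,"ty":0.06,"tz":2.85,"twist":0}]';  python3 go.py 0.4654 -0.3112 0.053 -19.6
```

```text
time: 12.12
ee_pos: [0.4658, -0.3108, 0.0534]
orientation: [-3.095, 0.533, 0.001]
wrist_force: [-0.0, 0.5, 0.0]
gripper_width: 0.0395
gripper_force: 15.0
time 12.125 pos [ 0.4658 -0.3108  0.0534] yaw -19.55 t [-0.01  0.02  0.01] twist 0.01 width 0.0395 tilt [-0.001  0.001 -1.   ] q6 1.3
```

Next I release, lift, and clear the view.

```bash
python3 -m jog '[{"fingers":0,"tx":0,"ty":0,"tz":0.03,"twist":0},{"fingers":100,"tx":0,"ty":0,"tz":0.03,"twist":0},{"fingers":100,"tx":0,"ty":0,"tz":0.03,"twist":0},{"fingers":100,"tx":0,"ty":0,"tz":0.03,"twist":0},{"fingers":100,"tx":0,"ty":0,"tz":0.03,"twist":0}]'; python3 -m jog '[{"fingers":100,"tx":0,"ty":0,"tz":0,"twist":0},{"fingers":100,"tx":0,"ty":0,"tz":0,"twist":0},{"fingers":100,"tx":0,"ty":0,"tz":-1.5,"twist":0},{"fingers":100,"tx":0,"ty":0,"tz":-3,"twist":0},{"fingers":100,"tx":0,"ty":0,"tz":-4,"twist":0}]'; python3 -m jog '[{"fingers":100,"tx":0,"ty":-9,"tz":0,"twist":0},{"fingers":100,"tx":0,"ty":-9,"tz":0,"twist":0},{"fingers":100,"tx":0,"ty":-9,"tz":0,"twist":0},{"fingers":100,"tx":0,"ty":-9,"tz":0,"twist":0},{"fingers":100,"tx":0,"ty":-9,"tz":0,"twist":0}]'; python3 - <<'E'
from cell import cams
import numpy as np,cv2
from h import *
c=cams.capture("top"); P,ok=pts(c)
C=np.array([.447,-.363]);a=np.radians(-19.6);x=np.array([np.cos(a),np.sin(a)]);y=np.array([-x[1],x[0]])
q=P[...,:2]-C; lx=q@x; ly=q@y
for g in(-.055,.055):
    m=ok&(abs(lx)<.12)&(abs(ly-g)<.03)&(P[...,2]>.07)&(P[...,2]<.1)
    print(g,"x",np.percentile(lx[m],[1,99]),"y",np.percentile(ly[m],[2,50,98]),"ztop",np.percentile(P[m][:,2],[50,95]),m.sum())
cv2.imwrite("pics/t3.png",c["color"][130:430,150:640,::-1])
E
```

```text
time: 12.75
ee_pos: [0.4657, -0.3118, 0.0533]
orientation: [3.096, -0.534, 0.0]
wrist_force: [-0.6, -0.1, -0.1]
gripper_width: 0.0762
gripper_force: 0.0
time: 13.38
ee_pos: [0.4662, -0.3119, 0.1752]
orientation: [3.095, -0.534, 0.003]
wrist_force: [-0.4, -1.0, 0.1]
gripper_width: 0.0883
gripper_force: 0.0
time: 14.0
ee_pos: [0.5569, -0.0543, 0.1733]
orientation: [-3.097, 0.529, -0.001]
wrist_force: [0.5, -1.3, -0.0]
gripper_width: 0.0881
gripper_force: 0.0
-0.055 x [-0.08845744  0.08877399] y [-0.07041304 -0.04950846 -0.03482174] ztop [0.08227738 0.08746887] 1082
0.055 x [-0.08852478  0.08884853] y [0.03860532 0.05883756 0.07401814] ztop [0.08264222 0.0875089 ] 1064
```

View pics/t3.png

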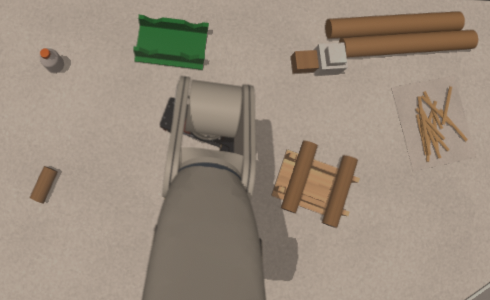

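Both tubes lie in their grooves at crop (300,177) and (340,190), centred within 1 mm with tops at about 85 mm. The short tube at (43,185) hasn't moved. The arm is clear.

```bash
python3 -c "
from cell import bot
print(bot.job_done())"
```

```text
the job is handed in; nothing more can be done
None
```

Both 180 mm tubes are seated in the plywood cradle, one in each groove and centred to about 1 mm by the last camera check; the short tube was left where it lay, and the job was handed in at about 14 s (no verdict was returned).

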